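# Draw the drying tray and cover the dish

## Robot

A 7-joint arm with a two-finger parallel gripper is mounted at the origin on a cart in front of the work surface, level with it; the furniture and walls round the work are solid. World frame = base frame: x ahead of the robot, y to its left, z up, the work surface at z = 0. Lengths are in m, angles in degrees, forces in N, time in s.
With the tool pointing down it reaches from about 0.4 to 0.85 m from the base axis. Payload 4.5 kg.
Tool frame: the origin (TCP) lies at the very end of the fingers, on their centre line; the grasp point (between the pads) lies 19 mm behind it (arm.grip_depth is the x of the grasp point in the tool frame, in m); x points along the fingers, y is the direction in which the jaws open and shut, and the axes are right-handed (so a half turn about x gives the same grasp; the last joint's range is limited). The gripper opens to 85 mm and grips with 20 to 120 N. Pads are 22 mm wide; open, the fingers measure 114 mm over their backs; the gripper's body (76 mm by 85 mm) begins 54 mm behind the grasp point. The pads swing forward as they close: fully open they stand 13 mm farther back than shut.
Start: joints at [67.999, 39.483, -11.15, 89.685, 9.013, 51.709, -12.324], TCP at [0.254, -0.571, 0.231] pointing down, gripper open.
Joint ranges: [-172.22, 172.22], [-26.19, 119.32], [-84.43, 86.54], [7.71, 146.69], [-57.33, 237.33], [2.42, 119.75], [-152.13, 152.13]. Speed limits (degrees/s): [147.25, 147.25, 180, 180, 180, 180, 180].

## Interface

Orientations are given as [roll, pitch, yaw] about the fixed x, y, z axes, in that order (R = Rz(yaw) Ry(pitch) Rx(roll)).
In Python, from bench import telemetry, optics, arm gives the robot as it stands.
- The arm moves only by the tool step_arm, never from a script. Its argument "deltas" is text: rows parted by semicolons, each of 7 numbers parted by spaces: the shift along the world's x, y, z in mm, then the turn, a rotation vector about the world's x, y, z in degrees, then the gripper command: -1 is shut, 1 is fully open, values between are in proportion. A call has 1 to 5 rows; each row is the pose to reach, as a shift and turn from the pose commanded when the call began; what a row does not reach only later rows make up. A row lasts 1/10 s, in which the tool goes at most 50 mm and 8.59 degrees, less where a joint would pass 70% of its speed; a pose out of reach is approached as far as the arm can. A call with a gripper value outside its range is refused whole. The fingers move at their own pace and stop on an object; "force" is the grip in N (left out, the last holds). Time passes only in rows, so rows that repeat a pose let the fingers close. It gives the time, the measured TCP pose, the force and the opening at its end, in the units of the state.
- telemetry.read_state(): the state, without advancing time (a new reading comes with each control period).
- optics.camera(name): name is "scene" or "top"; returns the picture (420x560x3 uint8, blue, green, red); there is no depth.
- optics.camera_info(name): a dict with "fx", "fy", "cx", "cy" (pixels), "dist_coeffs" ([k1, k2, p1, p2, k3] as OpenCV has them; the pictures are not rectified), "camera_from_world" (4x4, takes a point from world to camera coordinates). Camera axes: x right, y down, z forward; pixel columns grow to the right and rows downward; lengths in m; the calibration is good to about 2 mm. A picture is of the moment at which its call begins. camera_info takes no time and is no camera call.
- arm.close_job(): hands the job in, once; it reports no verdict.
The state is a dict: "t": time; "q": joint angles; "joint_velocities": joint speeds; "joint_torque": joint torques, N m; "tool_pos": TCP position; "ee_rot": TCP orientation; "force": force on the tool from outside, world axes, zero at the start; "torque": the same for the moment, N m; "width": opening from 0.0 (shut) to 1.0 (fully open).
Only numpy, scipy, OpenCV 4.12 (cv2) and the standard library are available. Lean on these libraries where they do the work, as an engineer would, in place of code of your own. Each camera call takes 0.05 s, during which the arm holds its last target.

## Task

The drying run is over: catch the finger hole of the tray that carries the uncovered dish with the tray hook, draw that tray right out to its stop and lay the hook down flat on the worktop. Then set the loose lid gently on the dish so that it sits level and fully home. Cabinet, trays and dishes are hot, so touch them with nothing but hook and lid; keep the other tray shut, and leave the brown bottle, the rubber stopper and the petri dish where they stand.

Things in the scene. Friction and masses are not known exactly. Their poses are not given: they have to be found in the camera images.
- cabinet: White drying cabinet, fixed, 135 mm deep (x), 200 wide (y), 124 high, at the worktop's right end. Origin: centre of its underside. Its own -x points out of its open front, which faces about world +y (to the robot's left). On a 46 mm base (a dial sticks out 13 mm under the +y bay) are two bays side by side, a sliding tray in each; dishes show through the glass roof window.
- tray_a_hole (a point): Centre of the 26 mm round finger hole in the upright front of the tray in the cabinet's +y bay, on its outer face; axes as the cabinet's. The steel front is 4 mm thick, 88 mm wide, its edges 20 mm below and 22 mm above this point; tray floor 16 mm below it. Behind the hole at least 29 mm from the outer face is free before the dish. Moves with the tray.
- tray_b_hole (a point): The same point on the equal tray in the cabinet's -y bay.
- tray_a (a joint): How far the tray in the +y bay is drawn out of the front (along the cabinet's -x): 0 shut, 0.105 m at its stop. It slides with about 1.6 N of friction and light damping and stays where it is left.
- tray_b (a joint): The same for the tray in the -y bay.
- dish_rim (a point): Centre of the rim of the uncovered round aluminium dish: 48 mm outer, 42 mm inner diameter, 34 mm high, about 90 g, loose on one of the two trays, its centre about 58 mm behind the outer face of the tray's front. Point at rim height, z up. With the tray fully out it stands about 47 mm in front of the cabinet.
- dish_covered: An equal dish with its lid already on, 56 mm high with the knob, on the other tray: leave it. Origin: centre of its underside.
- lid_knob (a point): Centre of the knob of the loose lid, 20 mm above the worktop as it lies there knob up. Aluminium disc 52 mm across, 3 mm thick, about 50 g; black round knob, 18 mm across, 16 mm high (its foot 3 mm above the disc's top); under the disc a boss 38 mm across, 6 mm deep, bevelled, that enters the dish. z up.
- lid_seat (a point): Centre of the underside of the lid's disc, 14 mm below lid_knob; on the seated lid it coincides with dish_rim.
- hook_grip (a point): Centre of the tray hook's black grip (90 mm long, 20 wide, 22 high; this point is 11 mm above the worktop as it lies). x along the tool to its tip, y to the side the tip is bent, z up. A 5 mm steel rod runs on along x at this height; the tip is bent square to +y: centre line of the bent leg 149 mm ahead of this point, its end 15.5 mm to the side of the rod's centre line. 120 g, balances near here.
- drop_bottle: Bystander: small brown bottle, white cap, 40 mm diameter, 78 mm high, on the front strip of the worktop beyond the hook's grip. Origin: centre of its underside.
- petri_dish: Bystander: flat round petri dish with a clear lid, 61 mm diameter, 15 mm high, without a knob, on the worktop near the lid. Origin: centre of its underside.
- stopper_b: Bystander: dark grey rubber stopper, 33 mm diameter, 27 mm high, near the water bath. Origin: centre of its underside.
There are look-alikes about, which are no part of the job. What is shaped like the part that bears lid_knob but orange or red is not meant.

How it is judged (in metres and radians):
On the way, in this order (a step that is already met when the one before it is completed fails the run):
1. the hook has caught the tray with the uncovered dish and is drawing it out (((y of dish_rim in the frame of cabinet above 0 m and value of joint tray_a above 0.02 m) or (y of dish_rim in the frame of cabinet below 0 m and value of joint tray_b above 0.02 m)) and contact force between hook and cabinet above 0.3 N).
2. that tray is drawn right out (((y of dish_rim in the frame of cabinet above 0 m and value of joint tray_a above 0.095 m) or (y of dish_rim in the frame of cabinet below 0 m and value of joint tray_b above 0.095 m))), for 0.2 s.
3. the hook lies flat on the worktop, let go, clear of the cabinet (height (world z) of hook_grip between 0.004 and 0.018 m and angle between hook_grip's own z axis and vertical below 0.12 rad and contact force between hook and the fingers below 0.05 N and contact force between hook and cabinet below 0.1 N and linear speed of hook below 0.02 m/s), for 0.2 s.
4. the lid sits level and fully home on the dish (horizontal distance between lid_seat and dish_rim below 0.004 m and z of lid_seat in the frame of dish_rim between -0.003 and 0.002 m and angle between each of lid_seat, dish_rim's own z axis and vertical below 0.06 rad), for 0.2 s.
At the end, for the whole second after the job is handed in: The tray with the dish stands at least 85 mm out (stop: 105), the other shut (12 mm); the lid sits on the dish within 4 mm of its centre, down within 2 mm, level within 3.4 degrees, dish upright on its tray; the hook lies flat on the worktop; all at rest (all of step 4 and ((y of dish_rim in the frame of cabinet above 0 m and value of joint tray_a above 0.085 m) or (y of dish_rim in the frame of cabinet below 0 m and value of joint tray_b above 0.085 m)) and not ((y of dish_rim in the frame of cabinet above 0 m and value of joint tray_b above 0.012 m) or (y of dish_rim in the frame of cabinet below 0 m and value of joint tray_a above 0.012 m)) and z of dish_rim in the frame of cabinet between 0.081 and 0.092 m and height (world z) of hook_grip between 0.004 and 0.018 m and angle between hook_grip's own z axis and vertical below 0.12 rad and contact force between hook and cabinet below 0.1 N and linear speed of each of lid, hook below 0.01 m/s); the robot touches nothing.
It fails at once if the robot itself touches the hot cabinet, a tray or a dish (contact force between any of the fingers, the arm and cabinet above 1 N or contact force between any of the fingers, the arm and dish above 1 N or contact force between any of the fingers, the arm and dish_covered above 1 N).
It fails at once if the other tray is drawn out ((y of dish_rim in the frame of cabinet above 0 m and value of joint tray_b above 0.012 m) or (y of dish_rim in the frame of cabinet below 0 m and value of joint tray_a above 0.012 m)).
It fails at once if the lid is dropped (faster than 0.45 m/s) or pressed hard (over 40 N) on the dish (contact force between lid and dish above 40 N or (distance between lid_seat and dish_rim below 0.015 m and linear speed of lid above 0.45 m/s)).
It fails at once if the dish is tipped (angle between dish_rim's own z axis and vertical above 0.35 rad).
It fails at once if the brown bottle, the stopper or the petri dish is moved by more than 20 mm (distance of any of drop_bottle, stopper_b, petri_dish from where it was at the start of the episode above 0.02 m).
It also fails if it takes over 64 s, if anything falls off the work surface, if the arm or the gripper's body presses on something with over 40 N, if the wrist force passes 120 N, or if a joint passes its speed limit or range.

## Working session

There is one attempt and no reset: what is moved stays moved. The work goes in short steps, Python scripts to look and compute and a tool call to move; the robot and the scene stay as the last step left them, time stands still between calls to the robot, and variables do not carry over. Pictures are saved under pics/ and viewed, and the job is handed in when it is done.

Besides the shell and the picture viewer there is one more tool, called after "Call:" as name(argument=value, ...), one argument or row to a line, values as JSON. step_arm: Moves the arm, as the interface text tells. Its arguments: {"type":"object","properties":{"deltas":{"type":"string"},"force":{"type":"number"}},"required":["deltas"]}

```bash
mkdir -p pics; ls; python3 - <<'E'
from bench import telemetry, optics, arm
import cv2
for n in("scene","top"):
    cv2.imwrite(f"pics/{n}0.png",cv2.resize(optics.camera(n),(800,600),interpolation=cv2.INTER_CUBIC))
    print(optics.camera_info(n))
print(telemetry.read_state(),arm.grip_depth)
E
```

```text
pics
{'fx': 462.55670606401617, 'fy': 462.55670606401617, 'cx': 277.1385372061872, 'cy': 212.14269914190487, 'dist_coeffs': array([0.02724446, 0.        , 0.        , 0.        , 0.        ]), 'camera_from_world': array([[-8.87031171e-01, -4.61709421e-01,  3.34632567e-04,
         5.03167728e-01],
       [-2.66982028e-01,  5.12331418e-01, -8.16233493e-01,
         1.58583189e-01],
       [ 3.76691251e-01, -7.24113892e-01, -5.77722056e-01,
         1.06231579e+00],
       [ 0.00000000e+00,  0.00000000e+00,  0.00000000e+00,
         1.00000000e+00]])}
{'fx': 423.69774139664776, 'fy': 423.69774139664776, 'cx': 281.05325232195725, 'cy': 205.83165211615864, 'dist_coeffs': array([-0.02548421,  0.        ,  0.        ,  0.        ,  0.        ]), 'camera_from_world': array([[-0.01430405, -0.99955597,  0.02613928,  0.05090959],
       [-0.99687009,  0.01222306, -0.07810644,  0.5494971 ],
       [ 0.07775225, -0.0271747 , -0.99660229,  1.04032156],
       [ 0.        ,  0.        ,  0.        ,  1.        ]])}
{'t': 0.1, 'q': array([ 67.99663391,  39.53047455, -11.14560854,  89.73917085,
         9.01306184,  51.71214231, -12.32305113]), 'joint_velocities': array([-0.01882484, -0.03505721,  0.03459401, -0.13937032, -0.09409644,
        0.00577951, -0.03894002]), 'joint_torque': array([-4.30368556e-03, -5.40602803e+01, -1.27196431e+00, -1.58985472e+01,
        9.37113888e-03,  4.38665418e-03,  4.08687015e-06]), 'tool_pos': array([ 0.25332505, -0.57069888,  0.23054042]), 'ee_rot': array([-85.67644554,  89.90015955, 118.26979109]), 'force': array([ 0.28231527, -0.0038805 ,  0.62060344]), 'torque': array([0.00308975, 0.03498985, 0.07278409]), 'width': 1.0037245470762044} -0.0187
```

View pics/scene0.png

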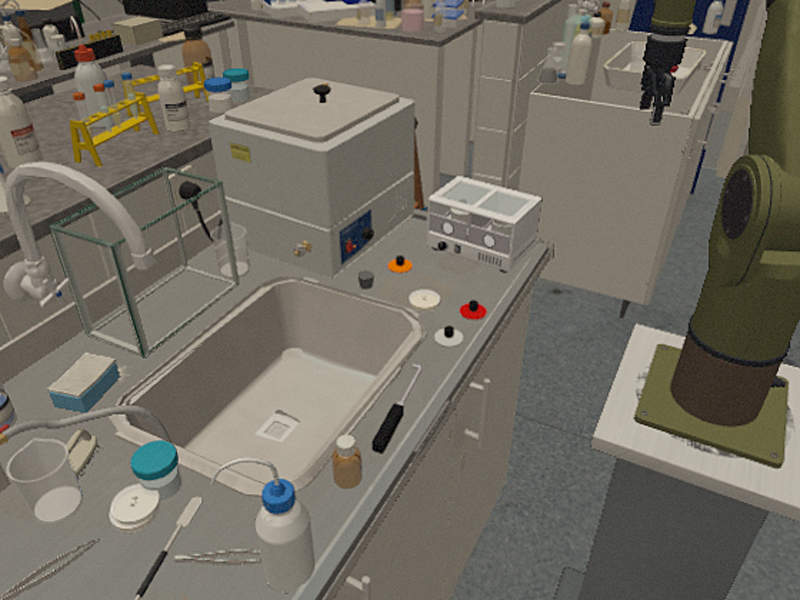

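View pics/top0.png

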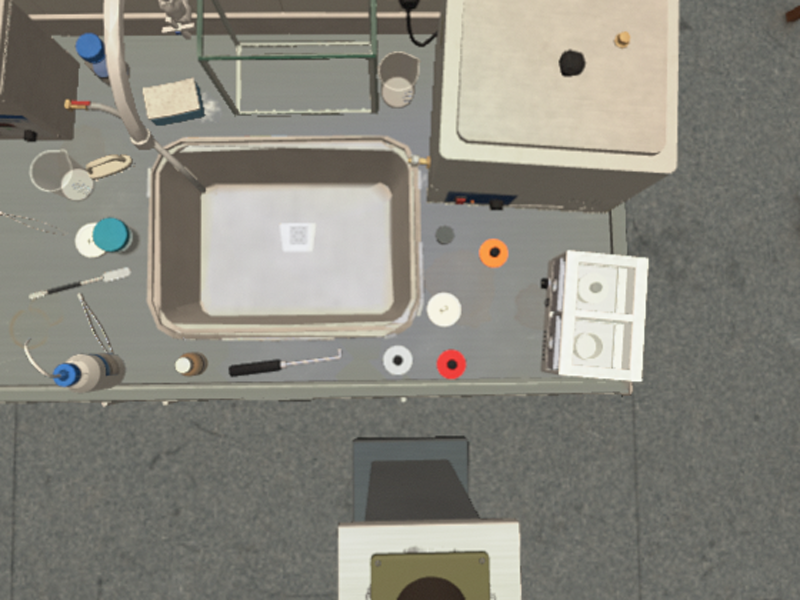

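```bash
cat > h.py <<'E'
from bench import telemetry, optics, arm
import cv2, numpy as np
def inv(n):
    i=optics.camera_info(n); K=np.array([[i['fx'],0,i['cx']],[0,i['fy'],i['cy']],[0,0,1]]); return K,i['dist_coeffs'],i['camera_from_world']
def ray(n,p):
    K,d,T=inv(n); u=cv2.undistortPoints(np.array([[p]],float),K,d)[0,0]
    R=T[:3,:3]; v=R.T@np.array([u[0],u[1],1]); return -R.T@T[:3,3], v/np.linalg.norm(v)
def plane(n,p,z):
    c,v=ray(n,p); return c+v*(z-c[2])/v[2]
def tri(p1,p2):  # scene px, top px
    (a,u),(b,v)=ray('scene',p1),ray('top',p2)
    s=np.linalg.lstsq(np.c_[u,-v],b-a,rcond=None)[0]
    A,B=a+u*s[0],b+v*s[1]; return (A+B)/2, np.linalg.norm(A-B)
def proj(n,X):
    K,d,T=inv(n); return cv2.projectPoints(np.array(X,float).reshape(-1,1,3),cv2.Rodrigues(T[:3,:3])[0],T[:3,3],K,d)[0][:,0]
def crop(n,x,y,w,h,name,im=None):
    im=optics.camera(n) if im is None else im
    k=min(800/w,600/h); cv2.imwrite('pics/'+name,cv2.resize(im[y:y+h,x:x+w],None,fx=k,fy=k,interpolation=cv2.INTER_CUBIC)); return im,k
E
python3 - <<'E'
from h import *
im,k=crop('top',375,170,85,100,'tc.png'); np.save('top0.npy',im); print(k)
im,k=crop('scene',290,115,95,75,'sc.png'); np.save('scene0.npy',im); print(k)
E
```

```text
6.0
8.0
```

View pics/tc.png

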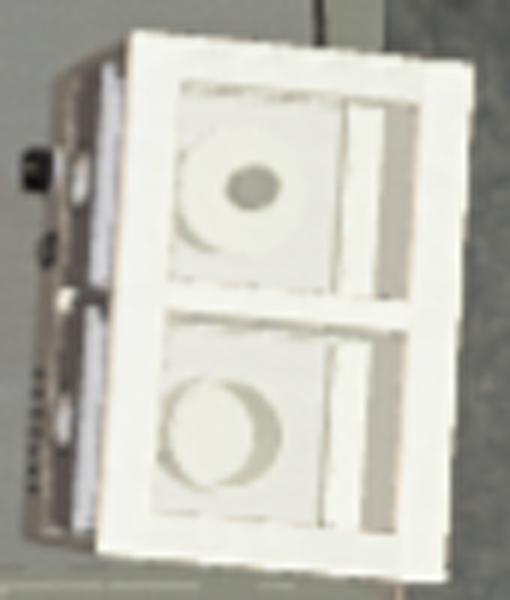

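View pics/sc.png

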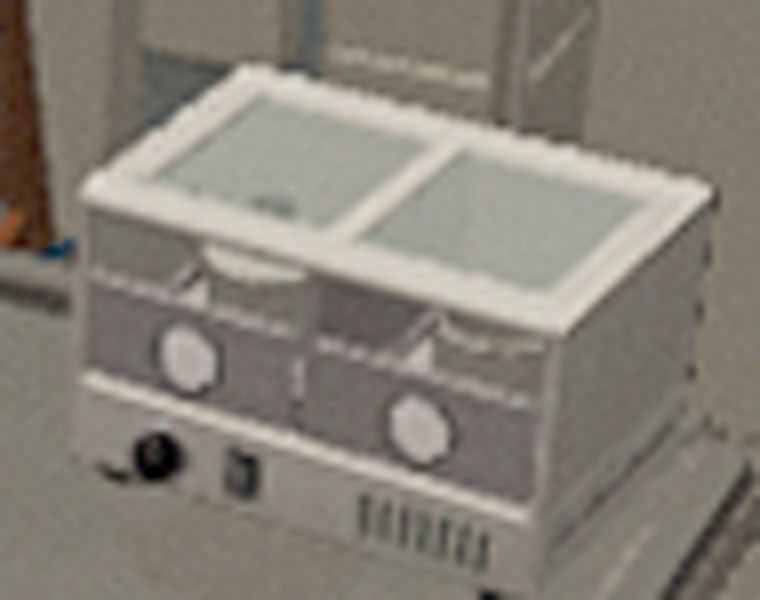

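The top crop shows a grey knob on the far (+y) bay's dish at crop (252,187). The near (-y) bay's dish at (220,432) is an open ring, so tray_b is the one to draw. Its hole is at scene crop (420,428).

Lid candidates, in 800-px scene pixels:
- orange at (400,263)
- red at (473,310)
- white petri dish at (424,298), no knob
- white/aluminium disc with black knob at (448,336): this one is mine

```bash
python3 - <<'E'
from h import *
T=np.load('top0.npy');S=np.load('scene0.npy')
o=np.array([375,170])
C=[plane('top',np.array(c)/6+o-.4,.124) for c in [(130,30),(472,63),(447,582),(98,552)]]
for c in C: print('roof',c.round(4))
so=np.array([290,115])
C2=[plane('scene',np.array(c)/8+so-.4,.124) for c in [(240,68),(715,190),(565,330),(82,195)]]
for c in C2: print('roofS',c.round(4))
print('holeB tri',tri(np.array([420,428])/8+so-.4,np.array([63,415])/6+o-.4), plane('scene',np.array([420,428])/8+so-.4,.068))
print('holeA tri',tri(np.array([188,358])/8+so-.4,np.array([79,180])/6+o-.4), plane('scene',np.array([188,358])/8+so-.4,.068))
crop('top',150,230,150,45,'hk.png',T); crop('scene',250,210,100,110,'hks.png',S)
crop('top',260,190,100,90,'ld.png',T)
E
```

```text
roof [ 0.6107 -0.219   0.124 ]
roof [ 0.5967 -0.3516  0.124 ]
roof [ 0.3991 -0.3329  0.124 ]
roof [ 0.4128 -0.1999  0.124 ]
roofS [ 0.5985 -0.3522  0.124 ]
roofS [ 0.3986 -0.3339  0.124 ]
roofS [ 0.412  -0.2042  0.124 ]
roofS [ 0.6063 -0.2216  0.124 ]
holeB tri (array([ 0.46262002, -0.20314774,  0.07182075]), np.float64(0.003410014011392685)) [ 0.4632641  -0.21047221  0.068     ]
holeA tri (array([ 0.55733015, -0.2122613 ,  0.07222015]), np.float64(0.0014674235972805792)) [ 0.55961772 -0.21971679  0.068     ]
```

View pics/hk.png

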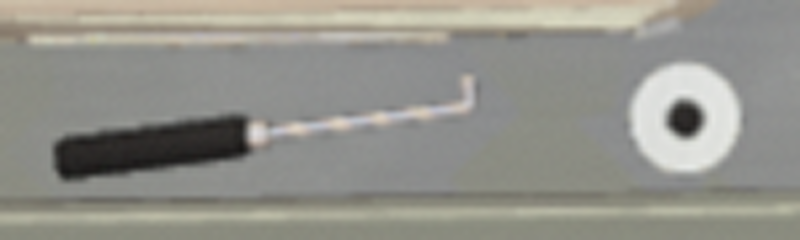

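View pics/hks.png

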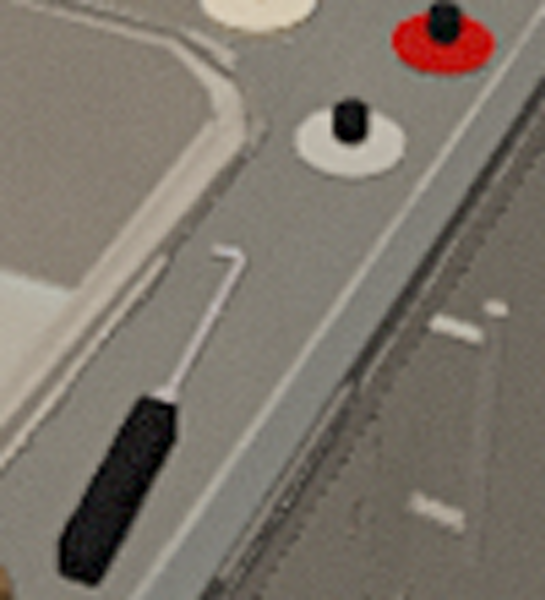

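View pics/ld.png

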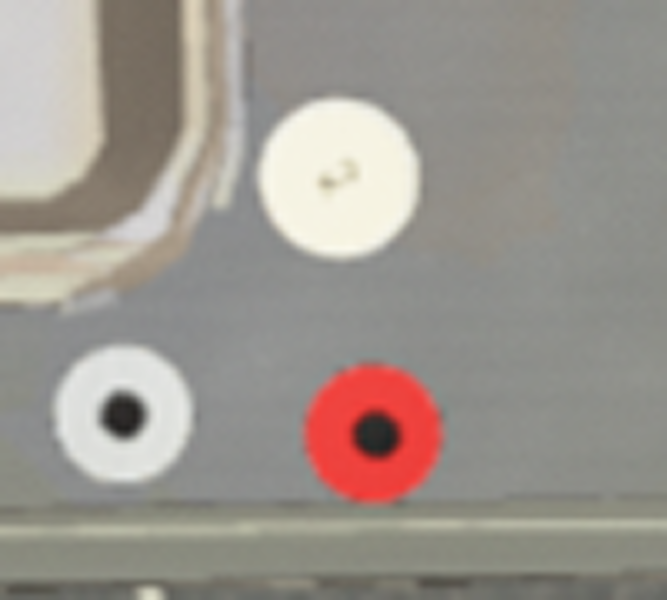

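```bash
python3 - <<'E'
from h import *
T=np.load('top0.npy');S=np.load('scene0.npy')
def dark(im,x,y,w,h,th=70):
    m=(im[y:y+h,x:x+w].max(2)<th).astype(np.uint8)
    n,l,st,c=cv2.connectedComponentsWithStats(m)
    i=1+st[1:,4].argmax(); pts=np.argwhere(l==i)[:,::-1]+[x,y]
    return pts.astype(np.float32),c[i]+[x,y],st[i]
p,c,s=dark(T,155,240,50,30); r=cv2.minAreaRect(p); print('grip',c,s,r, plane('top',c,.020))
q=plane('top',np.array([468,104])/5.3333+[150,230]-.4,.011); q0=plane('top',np.array([258,132])/5.3333+[150,230]-.4,.011); e=plane('top',np.array([467,78])/5.3333+[150,230]-.4,.011)
print('corner',q,'rodstart',q0,'tip',e)
d=q-q0; d/=np.linalg.norm(d); print('yaw',np.degrees(np.arctan2(d[1],d[0])),'grip from corner',q-.149*d, 'len',np.linalg.norm(q-q0))
b=[plane('top',x,.02) for x in cv2.boxPoints(r)]; print(np.round(b,4))
k=5.45; so=np.array([250,210])
print('S corner',plane('scene',np.array([238,255])/k+so-.4,.011),'S rodstart',plane('scene',np.array([168,392])/k+so-.4,.011))
p,c,s=dark(S,255,275,35,50); print('S grip',c,plane('scene',c,.013))
# lid
p,c,s=dark(T,270,245,18,16); print('knob',c,s,plane('top',c,.027))
p2,c2,s2=dark(S,305,224,18,18); print('knobS',c2,s2,plane('scene',c2,.021), tri(c2,c))
m=cv2.inRange(T[240:265,265:292],(190,190,190),(255,255,255)); (x,y),rr=cv2.minEnclosingCircle(np.argwhere(m)[:,::-1].astype(np.float32)); print('disc',x+265,y+240,rr,plane('top',(x+265,y+240),.009))
# dish uncovered in top
E
```

```text
grip [178.08108108 257.31274131] [  5  12  36  12 259] ((177.79232788085938, 257.3385009765625), (7.31804895401001, 35.473934173583984), 82.87498474121094) [0.42568137 0.30000723 0.02      ]
corner [0.44364037 0.15427823 0.011     ] rodstart [0.431982   0.25247879 0.011     ] tip [0.45580252 0.15466457 0.011     ]
yaw -83.22953433147183 grip from corner [0.42607445 0.30223917 0.011     ] len 0.09889017803644354
[[0.4298 0.3452 0.02  ]
 [0.4394 0.2585 0.02  ]
 [0.4215 0.2562 0.02  ]
 [0.4119 0.3429 0.02  ]]
S corner [0.44595956 0.14873955 0.011     ] S rodstart [0.43392866 0.24005848 0.011     ]
S grip [270.99122807 299.69883041] [0.42551927 0.30097351 0.013     ]
knob [278. 252.] [ 6  5  5  5 21] [0.43540458 0.05294955 0.027     ]
knobS [313.66666667 231.80952381] [ 6  4  6  8 42] [0.43666111 0.04929365 0.021     ] (array([0.43527334, 0.05287671, 0.02395501]), np.float64(8.262697794602679e-05))
disc 278.1484375 251.5390625 9.971158027648926 [0.43599944 0.05222714 0.009     ]
```

```bash
cat >> h.py <<'E'
from scipy.spatial.transform import Rotation as Ro
def tool(s=None):
    s=s or telemetry.read_state(); r,p,y=s['ee_rot']; R=Ro.from_euler('xyz',[r,p,y],degrees=True).as_matrix(); return s,R
E
python3 - <<'E'
from h import *
s,R=tool(); print(R.round(3)); print('tool y angle',np.degrees(np.arctan2(R[1,1],R[0,1])))
E
```

```text
[[-0.001  0.406 -0.914]
 [ 0.001 -0.914 -0.406]
 [-1.    -0.001  0.   ]]
tool y angle -66.05500308139756
```

Call:
step_arm(
  deltas="28 40 0 0 0 8 0.06; 56 80 0 0 0 16 0.06; 84 120 0 0 0 24 0.06; 112 160 0 0 0 32 0.06; 136 200 0 0 0 40 0.06",
  force=60,
)

```text
t: 0.7
tool_pos: [0.391, -0.3694, 0.2314]
ee_rot: [109.4, 89.9, -6.3]
force: [1.1, 0.7, 0.2]
width: 0.528
```

Call:
step_arm(
  deltas="20 45 0 0 0 8 0.06; 35 92 0 0 0 16 0.06; 45 140 0 0 0 24 0.06; 50 190 0 0 0 32 0.06; 54 238 0 0 0 32.75 0.06",
)

```text
t: 1.2
tool_pos: [0.4438, -0.1312, 0.2313]
ee_rot: [130.8, 90.0, 47.7]
force: [0.8, -0.6, 0.7]
width: 0.527
```

Call:
step_arm(
  deltas="0 48 0 0 0 0 0.06; 0 97 0 0 0 0 0.06; 0 146 0 0 0 0 0.06; 0 195 0 0 0 0 0.06; -2 240 0 0 0 0 0.06",
)

```text
t: 1.7
tool_pos: [0.4416, 0.1092, 0.2315]
ee_rot: [117.1, 89.9, 33.8]
force: [0.0, 0.2, 0.2]
width: 0.53
```

Call:
step_arm(
  deltas="-4 45 -10 0 0 0 0.06; -8 90 -30 0 0 0 0.06; -12 135 -60 0 0 0 0.06; -16 178 -90 0 0 0 0.06; -16 191 -120 0 0 0 0.06",
)

```text
t: 2.2
tool_pos: [0.425, 0.3037, 0.1109]
ee_rot: [154.7, 89.7, 71.7]
force: [1.1, 0.7, 0.4]
width: 0.529
```

```bash
python3 - <<'E'
from h import *
crop('scene',220,150,140,170,'g1s.png');crop('top',130,200,150,100,'g1t.png')
s,R=tool(); print(s['tool_pos'],R.round(3)[2],'tool y angle',np.degrees(np.arctan2(R[1,1],R[0,1])))
E
```

```text
[0.42271238 0.30049469 0.10789718] [-1.    -0.005  0.   ] tool y angle 7.030362539353432
```

View pics/g1s.png

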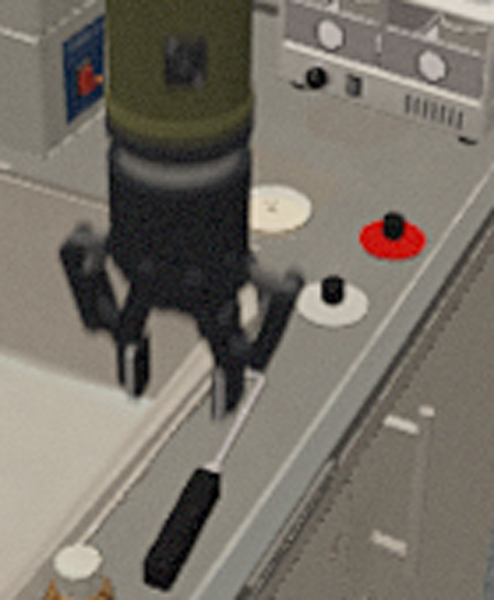

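View pics/g1t.png

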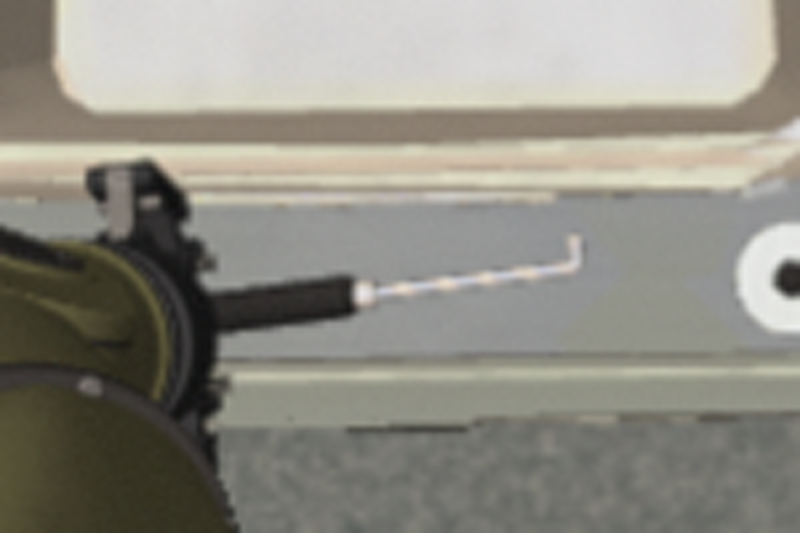

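Call:
step_arm(
  deltas="2 0 -40 0 0 0 0.06; 2 0 -75 0 0 0 0.06; 2 0 -90 0 0 0 0.06; 2 0 -100 0 0 0 0.06; 2 0 -104 0 0 0 0.06",
)

```text
t: 2.8
tool_pos: [0.4282, 0.2969, 0.0074]
ee_rot: [26.4, 90.0, -57.0]
force: [-0.9, -0.2, -0.4]
width: 0.529
```

Call:
step_arm(
  deltas="0 0 0 0 0 0 0.06; 0 0 0 0 0 0 0.06",
)

```text
t: 3.0
tool_pos: [0.4283, 0.2979, 0.0083]
ee_rot: [119.8, 89.9, 36.4]
force: [-0.1, 0.5, 0.1]
width: 0.535
```

Call:
step_arm(
  deltas="-2 2 -4 0 0 0 0.06; -2 2 -4 0 0 0 -0.4; -2 2 -4 0 0 0 -1; -2 2 -4 0 0 0 -1; -2 2 -4 0 0 0 -1",
)

```text
t: 3.5
tool_pos: [0.4256, 0.3, 0.0038]
ee_rot: [135.0, 90.0, 51.7]
force: [-1.1, -0.9, 5.6]
width: 0.219
```

Call:
step_arm(
  deltas="0 0 0 0 0 0 -1; 0 0 0 0 0 0 -1; 0 0 0 0 0 0 -1",
)

```text
t: 3.8
tool_pos: [0.4256, 0.3, 0.0038]
ee_rot: [135.3, 90.0, 52.0]
force: [-0.7, 0.3, 6.6]
width: 0.218
```

Call:
step_arm(
  deltas="0 0 15 0 0 0 -1; 0 0 40 0 0 0 -1; 5 -20 80 0 0 -3 -1; 12 -65 100 0 0 -6 -1; 20 -112 100 0 0 -10 -1",
)

```text
t: 4.3
tool_pos: [0.4473, 0.1884, 0.1057]
ee_rot: [129.8, 89.7, 36.4]
force: [0.9, -1.4, -1.8]
width: 0.22
```

Call:
step_arm(
  deltas="8 -48 0 0 0 -2.4 -1; 15 -97 0 0 0 -2.4 -1; 22 -146 0 0 0 -2.4 -1; 27 -190 0 0 0 -2.4 -1; 29 -205 -10 0 0 -2.4 -1",
)

```text
t: 4.8
tool_pos: [0.4746, -0.0242, 0.0934]
ee_rot: [7.3, 89.8, -88.9]
force: [-0.4, 0.5, -1.3]
width: 0.22
```

Call:
step_arm(
  deltas="0 -9 -10 0 0 0 -1; 0 -9 -25 0 0 0 -1; 0 -9 -30 0 0 0 -1",
)

```text
t: 5.1
tool_pos: [0.4738, -0.0246, 0.0618]
ee_rot: [-113.3, 89.9, 151.1]
force: [0.1, 0.1, -0.9]
width: 0.219
```

```bash
python3 - <<'E'
from h import *
S,k=crop('scene',270,110,120,120,'g2s.png');np.save('S2.npy',S);print(k);T,k=crop('top',290,180,110,82,'g2t.png');np.save('T2.npy',T);print(k)
s,R=tool(); print(s['tool_pos'],R.round(3)[2],'tool y angle',np.degrees(np.arctan2(R[1,1],R[0,1])))
E
```

```text
5.0
7.2727272727272725
[ 0.47397364 -0.02437617  0.06243619] [-1.    -0.002 -0.001] tool y angle -5.527278669275905
```

View pics/g2s.png

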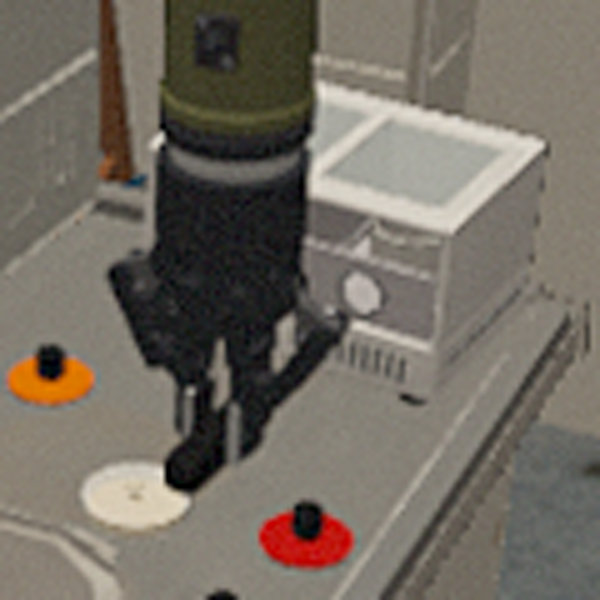

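View pics/g2t.png

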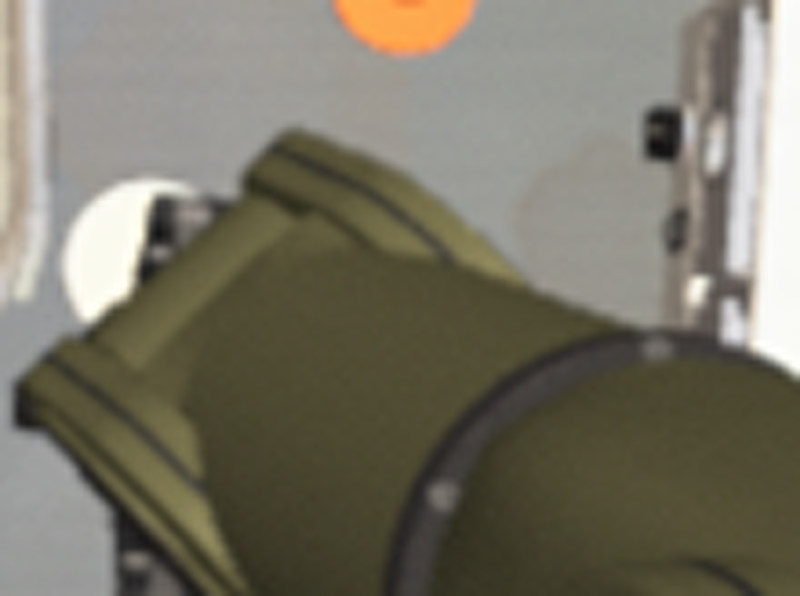

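Call:
step_arm(
  deltas="-1 -12 -1 0 0 0 -1; -2.4 -25 -1 0 0 0 -1; -3 -30 -1 0 0 0 -1; -3.5 -35 -1 0 0 0 -1; -3.5 -35 -1 0 0 0 -1",
)

```text
t: 5.7
tool_pos: [0.471, -0.0625, 0.0625]
ee_rot: [33.2, 90.0, -62.7]
force: [-0.1, 0.4, -1.4]
width: 0.221
```

Call:
step_arm(
  deltas="-0.5 -4 0 0 0 0 -1; -0.9 -8 0 0 0 0 -1; -1.2 -12 0 0 0 0 -1; -1.2 -12 0 0 0 0 -1",
)

```text
t: 6.1
tool_pos: [0.4697, -0.0741, 0.0623]
ee_rot: [-18.1, 90.0, -113.9]
force: [0.6, -0.1, -0.9]
width: 0.22
```

```bash
python3 - <<'E'
from h import *
S,k=crop('scene',290,110,100,100,'g3s.png')
s,R=tool(); print(s['tool_pos'],s['force'],R.round(3)[2],'tool y angle',np.degrees(np.arctan2(R[1,1],R[0,1])))
E
```

```text
[ 0.46986571 -0.07357906  0.06229415] [-0.10366487  0.31698912 -1.7801001 ] [-1.  0.  0.] tool y angle -5.74173367343668
```

View pics/g3s.png

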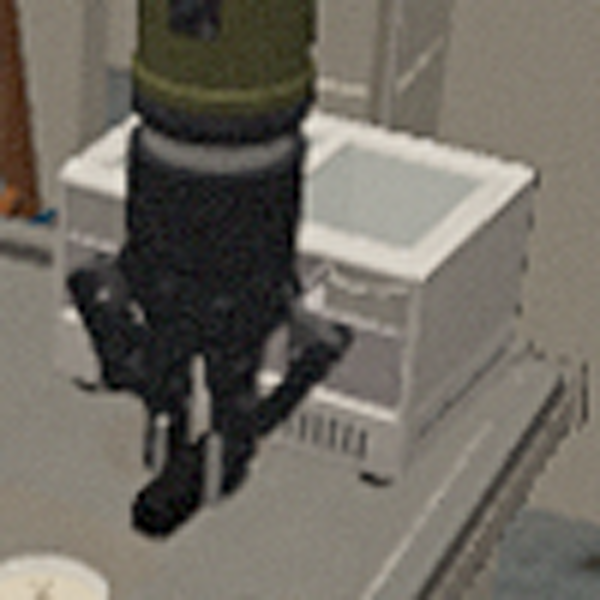

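Call:
step_arm(
  deltas="4 -0.4 0 0 0 0 -1; 8 -0.8 0 0 0 0 -1; 12 -1.2 0 0 0 0 -1; 12 -1.2 0 0 0 0 -1",
)

```text
t: 6.55
tool_pos: [0.483, -0.0743, 0.0623]
ee_rot: [111.4, 89.9, 15.7]
force: [0.9, 0.2, -1.0]
width: 0.214
```

Call:
step_arm(
  deltas="0.5 5 0 0 0 0 -1; 1 10 0 0 0 0 -1; 1.5 15 0 0 0 0 -1; 2 20 0 0 0 0 -1; 2.5 25 0 0 0 0 -1",
)

```text
t: 7.05
tool_pos: [0.4842, -0.0493, 0.0623]
ee_rot: [-27.5, 90.0, -123.2]
force: [0.3, -1.4, -1.4]
width: 0.216
```

```bash
python3 - <<'E'
from h import *
S,k=crop('scene',290,110,100,100,'g4s.png')
s,R=tool(); print(s['tool_pos'],s['force'],R.round(3)[2],'tool y angle',np.degrees(np.arctan2(R[1,1],R[0,1])))
E
```

```text
[ 0.484461   -0.04794744  0.06233221] [-0.06849492 -0.38891664 -1.62305115] [-1.    -0.    -0.001] tool y angle -5.648506149461089
```

View pics/g4s.png

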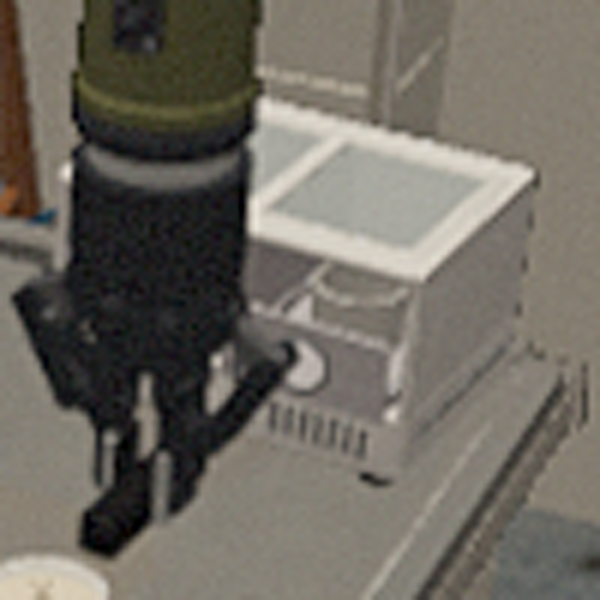

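The tray's front now stands proud of the cabinet, with its hole at crop (305,362), so the hook has caught. I'll keep pulling.

Call:
step_arm(
  deltas="0.7 7 0 0 0 0 -1; 1.4 14 0 0 0 0 -1; 2.1 21 0 0 0 0 -1; 2.8 28 0 0 0 0 -1; 3.5 35 0 0 0 0 -1",
)

```text
t: 7.6
tool_pos: [0.4879, -0.0138, 0.0623]
ee_rot: [-85.6, 90.0, 178.7]
force: [-0.9, -2.7, -1.4]
width: 0.22
```

Call:
step_arm(
  deltas="0.7 7 0 0 0 0 -1; 1.4 14 0 0 0 0 -1; 2.1 21 0 0 0 0 -1; 2.8 28 0 0 0 0 -1; 3.5 35 0 0 0 0 -1",
)

```text
t: 8.1
tool_pos: [0.4915, 0.0211, 0.0623]
ee_rot: [85.7, 90.0, -10.0]
force: [0.2, -2.4, -1.6]
width: 0.224
```

Call:
step_arm(
  deltas="0.5 5 0 0 0 0 -1; 0.9 9 0 0 0 0 -1; 1.2 12 0 0 0 0 -1; 1.5 15 0 0 0 0 -1",
)

```text
t: 8.5
tool_pos: [0.493, 0.0356, 0.0623]
ee_rot: [54.3, 90.0, -41.5]
force: [0.3, -1.9, -0.9]
width: 0.223
```

```bash
python3 - <<'E'
from h import *
S,k=crop('scene',260,110,130,120,'g5s.png');crop('top',260,170,140,100,'g5t.png')
s,R=tool(); print(s['tool_pos'],s['force'],R.round(3)[2],'tool y angle',np.degrees(np.arctan2(R[1,1],R[0,1])))
E
```

```text
[0.49304834 0.03629123 0.06234603] [-0.35343878 -1.45573976 -1.88950001] [-1.     0.    -0.001] tool y angle -5.67832129043566
```

View pics/g5s.png

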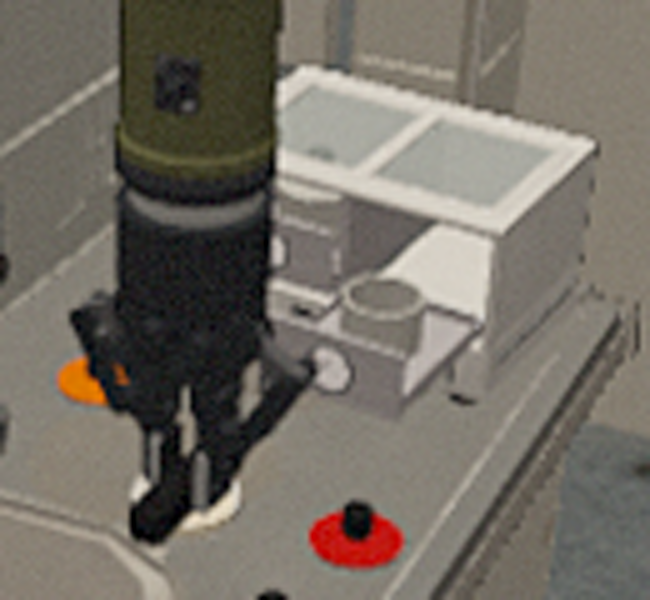

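View pics/g5t.png

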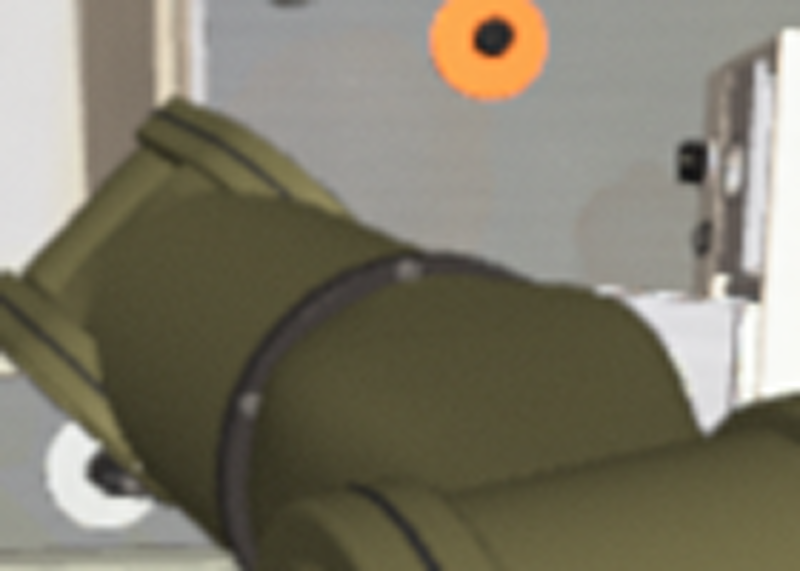

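Call:
step_arm(
  deltas="0.2 2 0 0 0 0 -1; 0.4 4 0 0 0 0 -1; 0.5 5 0 0 0 0 -1; 0.5 5 0 0 0 0 -1",
)

```text
t: 9.0
tool_pos: [0.4935, 0.0404, 0.0623]
ee_rot: [16.3, 90.0, -79.5]
force: [0.6, -2.0, -1.4]
width: 0.214
```

Call:
step_arm(
  deltas="0.2 2 0 0 0 0 -1; 0.4 4 0 0 0 0 -1; 0.4 4 0 0 0 0 -1",
)

```text
t: 9.3
tool_pos: [0.4933, 0.0408, 0.0621]
ee_rot: [-12.3, 89.7, -108.2]
force: [1.4, -8.2, -2.2]
width: 0.215
```

Call:
step_arm(
  deltas="-0.5 -5 0 0 0 0 -1; -1.1 -11 0 0 0 0 -1; -1.1 -11 0 0 0 0 -1",
)

```text
t: 9.6
tool_pos: [0.4926, 0.0332, 0.0623]
ee_rot: [178.9, 90.0, 83.1]
force: [-0.4, 0.1, -1.5]
width: 0.22
```

Call:
step_arm(
  deltas="-4 0.4 0 0 0 0 -1; -8 0.8 0 0 0 0 -1; -12 1.2 0 0 0 0 -1; -12 1.2 0 0 0 0 -1",
)

```text
t: 10.0
tool_pos: [0.4797, 0.0351, 0.0623]
ee_rot: [-79.3, 89.9, -175.0]
force: [0.3, 0.0, -0.7]
width: 0.217
```

Call:
step_arm(
  deltas="1 6 0 0 0 0 -1; 1.8 12 0 0 0 0 -1; 2.3 18 0 0 0 0 -1; 3.1 26 0 0 0 0 -1; 3.9 34 0 0 0 0 -1",
)

```text
t: 10.5
tool_pos: [0.4847, 0.0697, 0.0623]
ee_rot: [162.0, 90.0, 66.3]
force: [-0.5, -0.0, -0.9]
width: 0.213
```

Call:
step_arm(
  deltas="2 20 5 0 0 0 -1; 3 40 20 0 0 0 -1; 0 70 35 0 0 3 -1; -10 110 35 0 0 7 -1; -25 150 35 0 0 10 -1",
)

```text
t: 11.0
tool_pos: [0.4604, 0.2206, 0.0979]
ee_rot: [116.8, 89.8, 31.1]
force: [0.8, 0.7, -0.7]
width: 0.219
```

```bash
python3 - <<'E'
from h import *
S,k=crop('scene',220,100,170,200,'g6s.png');crop('top',190,170,210,120,'g6t.png')
s,R=tool(); print(s['tool_pos'],s['force'],R.round(3)[2],'tool y angle',np.degrees(np.arctan2(R[1,1],R[0,1])))
E
```

```text
[0.457014   0.22826827 0.09802378] [ 0.91052929 -0.03283997 -1.12629037] [-1.     0.001 -0.009] tool y angle 4.997057018074164
```

View pics/g6s.png

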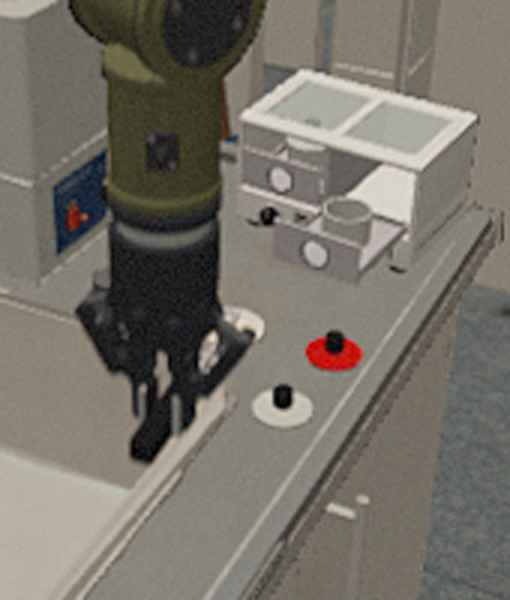

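View pics/g6t.png

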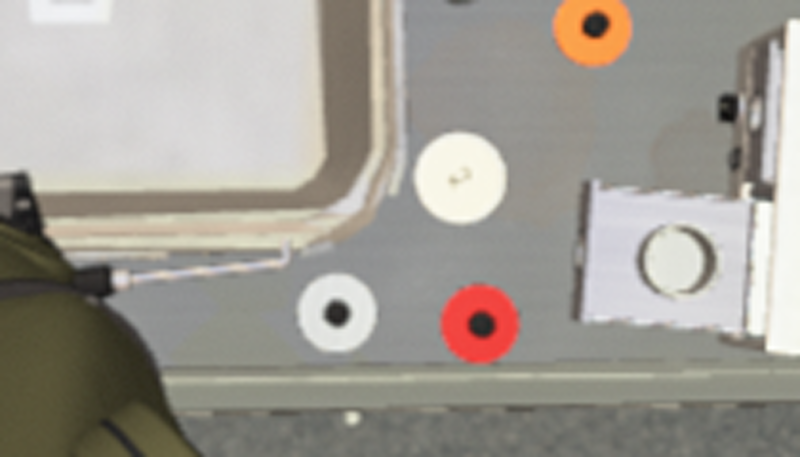

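Call:
step_arm(
  deltas="-12 30 -10 0 0 2 -1; -25 60 -30 0 0 2 -1; -31 72 -60 0 0 2 -1; -31 72 -80 0 0 2 -1; -31 72 -88 0 0 2 -1",
)

```text
t: 11.6
tool_pos: [0.4271, 0.2911, 0.0076]
ee_rot: [-57.6, 89.8, -141.2]
force: [-0.0, -0.4, -1.8]
width: 0.219
```

Call:
step_arm(
  deltas="0 0 -3 0 0 0 -1; 0 0 -5.5 0 0 0 -1; 0 0 -5.5 0 0 0 -1",
)

```text
t: 11.9
tool_pos: [0.4293, 0.2906, 0.0044]
ee_rot: [113.6, 89.9, 29.8]
force: [0.1, 0.6, -1.4]
width: 0.217
```

```bash
python3 - <<'E'
from h import *
s,R=tool(); print(s['tool_pos'],s['force'],R.round(3)[2],'tool y angle',np.degrees(np.arctan2(R[1,1],R[0,1])))
E
```

```text
[0.42926893 0.29058579 0.00435553] [ 0.08469322  0.59577583 -1.37393739] [-1.     0.001 -0.   ] tool y angle 6.228498710720557
```

Almost on the worktop. I'll go down another 0.6 mm and open.

Call:
step_arm(
  deltas="0 0 -1 0 0 0 -1; 0 0 -1 0 0 0 -0.4; 0 0 -1 0 0 0 -0.1; 0 0 -1 0 0 0 0.06; 0 0 -1 0 0 0 0.06",
)

```text
t: 12.4
tool_pos: [0.4287, 0.2908, 0.003]
ee_rot: [128.7, 90.0, 45.0]
force: [0.8, 0.7, 0.8]
width: 0.529
```

Call:
step_arm(
  deltas="0 0 5 0 0 0 0.06; 0 0 25 0 0 0 0.06; 0 0 60 0 0 0 0.06; 0 0 90 0 0 0 0.06; 0 -20 100 0 0 0 0.06",
)

```text
t: 12.9
tool_pos: [0.4298, 0.2751, 0.106]
ee_rot: [141.0, 89.5, 57.5]
force: [0.6, -0.3, 0.0]
width: 0.531
```

```bash
python3 - <<'E'
from h import *
S,k=crop('scene',220,100,170,200,'g7s.png');np.save('S7.npy',S);T,k=crop('top',150,170,250,120,'g7t.png');np.save('T7.npy',T);print(k)
s,R=tool(); print(s['tool_pos'],s['force'],R.round(3)[2],'tool y angle',np.degrees(np.arctan2(R[1,1],R[0,1])))
E
```

```text
3.2
[0.42946455 0.26802781 0.10437563] [0.45573476 0.22912631 0.41185181] [-1.     0.002  0.002] tool y angle 6.104795008207796
```

View pics/g7s.png

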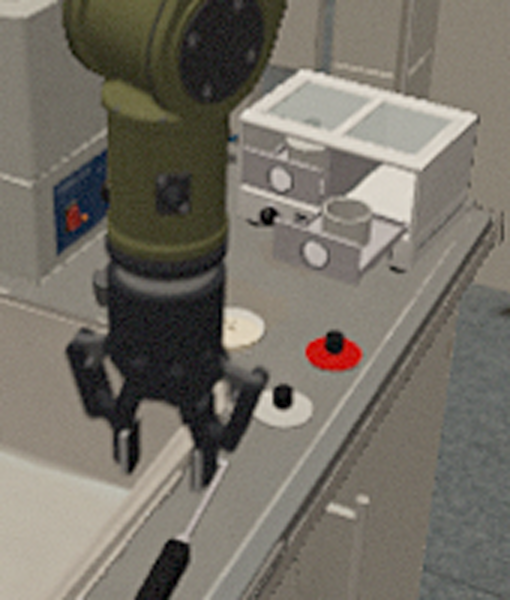

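View pics/g7t.png

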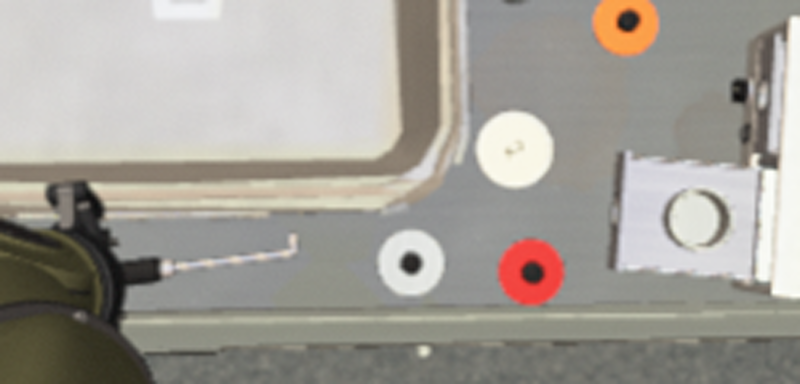

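```bash
python3 - <<'E'
from h import *
T=np.load('T7.npy');S=np.load('S7.npy')
crop('top',340,215,50,44,'d_t.png',T);crop('scene',308,150,56,46,'d_s.png',S)
P=proj('top',[[.4678,-.1582,.0865]]);Q=proj('scene',[[.4678,-.1582,.0865]]);print(P,Q)
E
```

```text
[[368.09349895 237.51163042]] [[334.42568819 170.24234133]]
```

View pics/d_t.png

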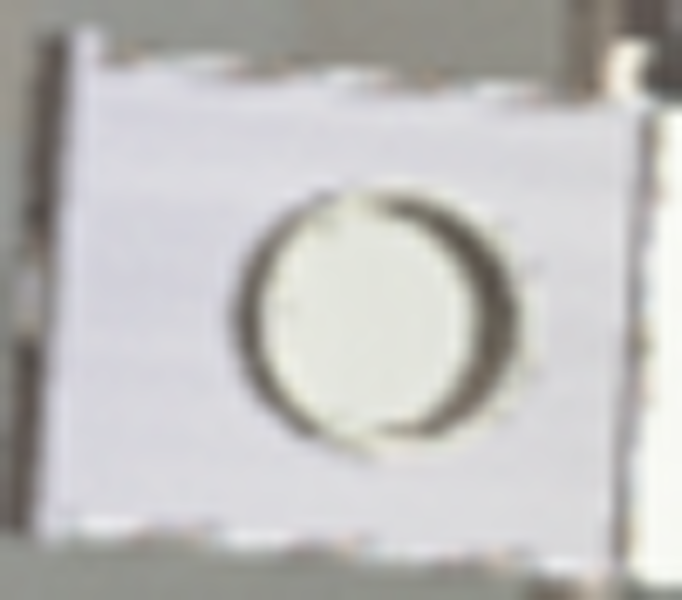

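View pics/d_s.png

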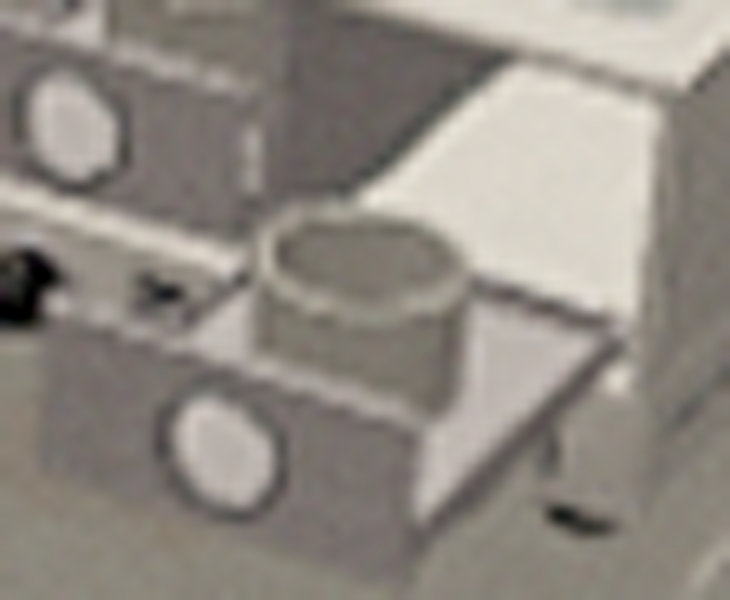

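```bash
python3 - <<'E'
from h import *
a=np.array([398,325])/13.636+[340,215]-.46; b=np.array([364,262])/13.04+[308,150]-.46
print(plane('top',a,.0865),plane('scene',b,.0865),tri(b,a))
# check hole
h=np.array([222,452])/13.04+[308,150]-.46; print('hole',plane('scene',h,.0685))
# fit ellipse of bright rim interior in scene: dark interior hull
T=np.load('T7.npy')
p=cv2.cvtColor(T,cv2.COLOR_BGR2GRAY)
for y in (236,238,240): print(y,p[y,354:384])
for x in (367,369): print(x,p[224:254,x])
E
```

```text
[ 0.46575624 -0.15964173  0.0865    ] [ 0.46649978 -0.16272608  0.0865    ] (array([ 0.46554104, -0.15926247,  0.08852405]), np.float64(0.00047487812261323595))
hole [ 0.47386751 -0.10390033  0.0685    ]
236 [211 212 202 152 106 174 224 229 229 228 227 226 226 226 226 226 227 226
 227 223 167  97  91 144 208 224 217 217 218 216]
238 [215 214 187 126 101 186 224 225 228 228 228 227 227 226 226 226 227 225
 227 229 185 116  95 116 195 219 215 213 213 214]
240 [218 219 203 148 103 177 227 230 229 229 229 227 228 226 226 226 227 226
 228 228 173 103 100 130 195 218 214 213 213 211]
367 [217 216 216 218 219 189 193 221 227 226 225 225 226 226 226 227 226 227
 227 227 227 228 206 218 208 214 219 220 219 218]
369 [216 215 215 218 224 168 123 202 228 228 226 227 226 226 226 226 226 226
 227 227 228 224 168 213 223 218 220 219 218 219]
```

Call:
step_arm(
  deltas="1 -48 0 0 0 0 0.06; 3 -97 0 0 0 0 0.06; 4 -146 0 0 0 0 0.06; 5 -190 0 0 0 0 0.06; 6 -216 -30 0 0 0 0.06",
)

```text
t: 13.5
tool_pos: [0.4358, 0.0509, 0.0738]
ee_rot: [76.8, 89.8, -7.3]
force: [1.7, 0.7, -1.6]
width: 0.534
```

Call:
step_arm(
  deltas="0 0 -20 0 0 0 0.06; 0 0 -40 0 0 0 0.06; 0 0 -45 0 0 0 0.06; 0 0 -45 0 0 0 0.06",
)

```text
t: 13.9
tool_pos: [0.4341, 0.0552, 0.0264]
ee_rot: [-84.1, 89.9, -167.8]
force: [-0.3, 0.5, 0.5]
width: 0.531
```

```bash
python3 - <<'E'
from h import *
S,k=crop('scene',270,170,90,90,'g8s.png')
s,R=tool(); print(s['tool_pos'],s['force'],R.round(3)[2],'tool y angle',np.degrees(np.arctan2(R[1,1],R[0,1])))
E
```

```text
[0.43411157 0.05548709 0.02631862] [-0.39616908 -0.24752539 -0.29075613] [-1.    -0.002 -0.   ] tool y angle 6.363794009485014
```

View pics/g8s.png

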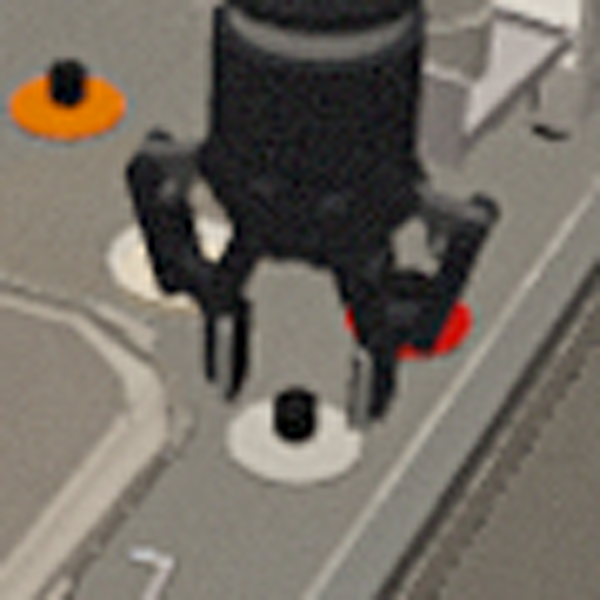

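Call:
step_arm(
  deltas="1.5 -3.2 0 0 0 0 0.06; 1.5 -3.2 -8 0 0 0 0.06; 1.5 -3.2 -15 0 0 0 0.06; 1.5 -3.2 -15 0 0 0 0.06",
)

```text
t: 14.35
tool_pos: [0.4356, 0.0518, 0.0118]
ee_rot: [-119.4, 89.9, 156.9]
force: [-1.1, -1.2, 0.2]
width: 0.53
```

```bash
python3 - <<'E'
from h import *
s,R=tool(); print(s['tool_pos'],s['force'],s['width'])
E
```

```text
[0.43562903 0.0518214  0.01184252] [-1.10858139 -1.1651187   0.15423662] 0.5299028783741024
```

Call:
step_arm(
  deltas="0 0 0 0 0 0 -0.4; 0 0 0 0 0 0 -0.6; 0 0 0 0 0 0 -1; 0 0 0 0 0 0 -1; 0 0 0 0 0 0 -1",
  force=40,
)

```text
t: 14.85
tool_pos: [0.4361, 0.0517, 0.0131]
ee_rot: [71.4, 90.0, -12.3]
force: [-0.1, 0.1, 3.1]
width: 0.188
```

Call:
step_arm(
  deltas="0 0 0 0 0 0 -1; 0 0 20 0 0 0 -1; 0 0 60 0 0 0 -1; 0 0 105 0 0 0 -1; 0 0 120 0 0 0 -1",
)

```text
t: 15.35
tool_pos: [0.4352, 0.0513, 0.1339]
ee_rot: [-94.9, 89.8, -178.6]
force: [2.4, -0.3, -0.2]
width: 0.192
```

```bash
python3 - <<'E'
from h import *
S,k=crop('scene',270,130,90,90,'g9s.png')
s,R=tool(); print(s['tool_pos'],s['force'],R.round(3)[2],s['width'],'tool y angle',np.degrees(np.arctan2(R[1,1],R[0,1])))
E
```

```text
[0.43704573 0.0527917  0.13898336] [ 0.06207963 -0.87146534  3.96042618] [-1.     0.005 -0.002] 0.1868154916520122 tool y angle 6.330647045052815
```

View pics/g9s.png

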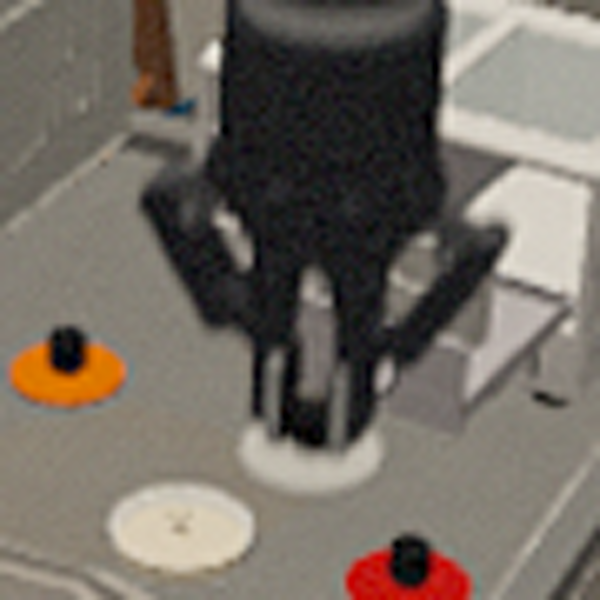

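Call:
step_arm(
  deltas="5 -35 5 0 0 -2 -1; 12 -80 5 0 0 -5 -1; 18 -125 5 0 0 -8 -1; 24 -170 5 0 0 -11 -1; 28 -200 5 0 0 -12 -1",
)

```text
t: 15.9
tool_pos: [0.4635, -0.1526, 0.1374]
ee_rot: [-22.5, 89.9, -118.5]
force: [0.3, 0.1, -0.4]
width: 0.187
```

Call:
step_arm(
  deltas="2 -12 0 0 0 0 -1; 2 -12 0 0 0 0 -1; 2 -12 0 0 0 0 -1; 2 -12 0 0 0 0 -1",
)

```text
t: 16.3
tool_pos: [0.466, -0.1588, 0.1379]
ee_rot: [-169.9, 90.0, 94.5]
force: [0.4, 0.2, 0.0]
width: 0.192
```

```bash
python3 - <<'E'
from h import *
S,k=crop('scene',290,110,90,90,'g10s.png'); crop('top',300,190,110,80,'g10t.png')
s,R=tool(); print(s['tool_pos'],s['force'],R.round(3)[2],s['width'],'tool y angle',np.degrees(np.arctan2(R[1,1],R[0,1])))
E
```

```text
[ 0.46614415 -0.15900378  0.1379153 ] [-0.87087722 -0.19686422 -1.19018604] [-1.    -0.    -0.001] 0.18922897873870068 tool y angle -5.563060408881367
```

View pics/g10s.png

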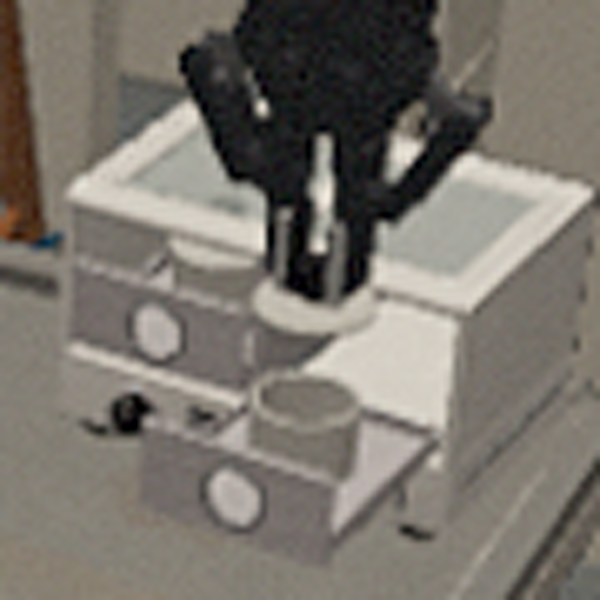

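View pics/g10t.png

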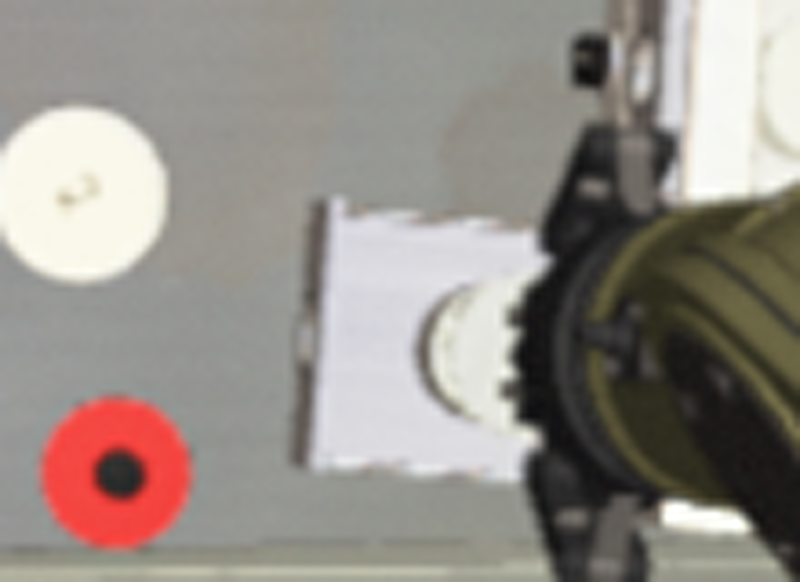

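```bash
python3 - <<'E'
from h import *
def f(X): return ((proj('scene',X)-[290,110]+.45)*6.667).round(1)
c=np.array([.4661,-.159+.0008,.1308])  # expected
th=np.linspace(0,2*np.pi,200)
def ext(c,r):
    P=f(np.c_[c[0]+r*np.cos(th),c[1]+r*np.sin(th),np.full(200,c[2])]); return 'x',P[:,0].min(),P[:,0].max(),'y',P[:,1].min(),P[:,1].max()
print('lid exp',ext(c,.026)); print('dish exp',ext(np.array([.4663,-.1594,.0865]),.024))
E
```

```text
lid exp ('x', np.float64(247.7), np.float64(374.2), 'y', np.float64(282.9), np.float64(343.2))
dish exp ('x', np.float64(246.5), np.float64(360.8), 'y', np.float64(376.0), np.float64(433.3))
```

```bash
python3 - <<'E'
from h import *
S=optics.camera('scene'); crop('scene',322,144,32,32,'g11s.png',S)
E
```

```text
(no output)
```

View pics/g11s.png

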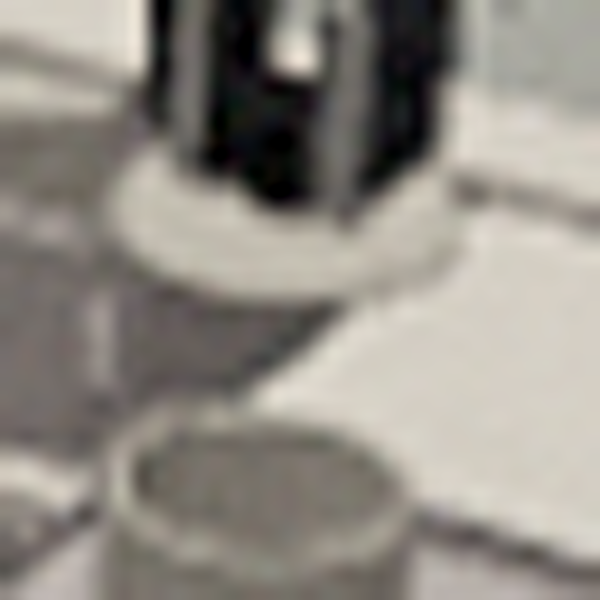

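Call:
step_arm(
  deltas="0 0 -10 0 0 0 -1; 0 0 -22 0 0 0 -1; 0 0 -30 0 0 0 -1; 0 0 -34 0 0 0 -1; 0 0 -34 0 0 0 -1",
)

```text
t: 16.95
tool_pos: [0.4656, -0.1603, 0.103]
ee_rot: [-95.4, 89.9, 168.9]
force: [-0.8, 0.0, -0.6]
width: 0.188
```

```bash
python3 - <<'E'
from h import *
S,k=crop('scene',315,140,45,45,'g12s.png')
s,R=tool(); print(s['tool_pos'],s['force'],R.round(3)[2])
E
```

```text
[ 0.46594556 -0.16029974  0.10340703] [ 0.00162811  0.75053401 -0.34700791] [-1.    -0.001 -0.   ]
```

View pics/g12s.png

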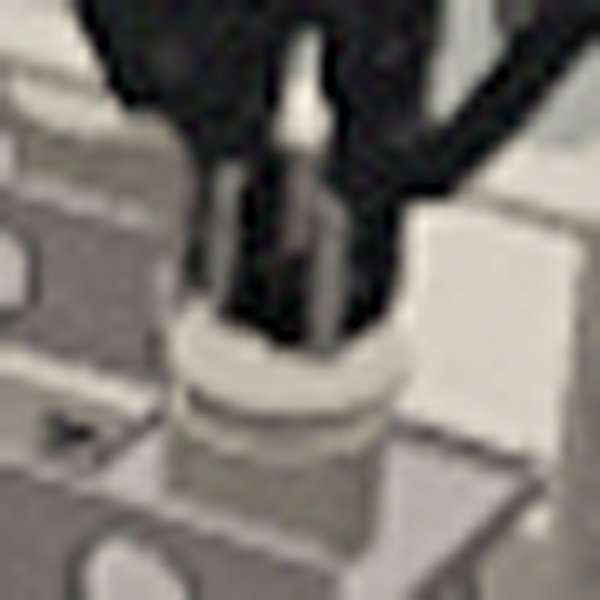

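Call:
step_arm(
  deltas="1 0.7 0 0 0 0 -1; 1 0.7 -2 0 0 0 -1; 1 0.7 -4 0 0 0 -1; 1 0.7 -5 0 0 0 -1; 1 0.7 -6 0 0 0 -1",
)

```text
t: 17.5
tool_pos: [0.4671, -0.1598, 0.0977]
ee_rot: [49.0, 90.0, -46.7]
force: [-0.5, 0.3, 0.1]
width: 0.184
```

```bash
python3 - <<'E'
from h import *
S,k=crop('scene',315,140,45,45,'g13s.png')
s,R=tool(); print(s['tool_pos'],s['force'],s['torque'],R.round(3)[2])
E
```

```text
[ 0.46701058 -0.15978751  0.09762939] [-0.59338979  0.11040773 -0.77506522] [ 0.03172731 -0.0178534  -0.01087624] [-1. -0.  0.]
```

View pics/g13s.png

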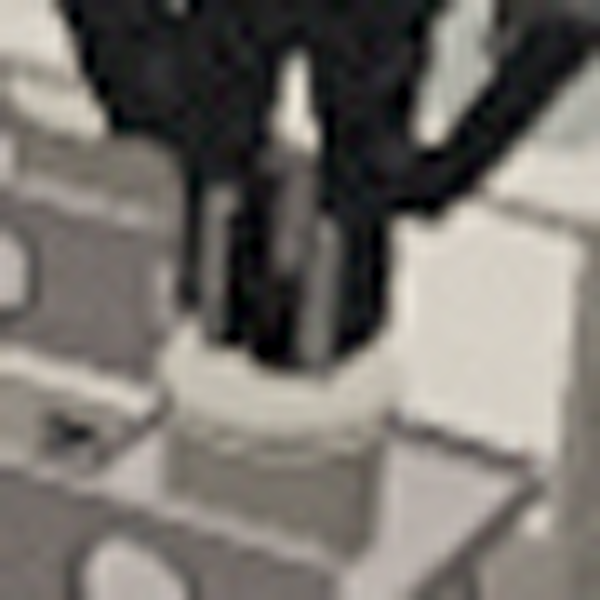

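Call:
step_arm(
  deltas="0 0 -1 0 0 0 -1; 0 0 -2 0 0 0 -1; 0 0 -3 0 0 0 -1",
)

```text
t: 17.85
tool_pos: [0.4672, -0.1599, 0.0948]
ee_rot: [35.4, 90.0, -60.4]
force: [0.1, -1.3, 0.1]
width: 0.185
```

Call:
step_arm(
  deltas="0 0 -0.7 0 0 0 -1; 0 0 -1.4 0 0 0 -1; 0 0 -1.4 0 0 0 -1",
)

```text
t: 18.15
tool_pos: [0.4671, -0.1598, 0.0933]
ee_rot: [-5.0, 90.0, -100.7]
force: [-1.0, -1.4, -1.4]
width: 0.186
```

Call:
step_arm(
  deltas="0 0 -0.7 0 0 0 -1; 0 0 -1.2 0 0 0 -1; 0 0 -1.2 0 0 0 -1",
)

```text
t: 18.45
tool_pos: [0.4672, -0.1599, 0.093]
ee_rot: [32.3, 89.9, -63.5]
force: [-1.0, -1.1, 8.0]
width: 0.189
```

```bash
python3 - <<'E'
from h import *
S,k=crop('scene',315,140,45,45,'g14s.png')
s,R=tool(); print(s['tool_pos'],s['force'],s['torque'],R.round(3)[2])
E
```

```text
[ 0.46718786 -0.15992312  0.09304372] [-2.05372795  0.16822107  8.84324353] [-0.17343348  0.45856923  0.0171617 ] [-1.     0.001  0.001]
```

View pics/g14s.png

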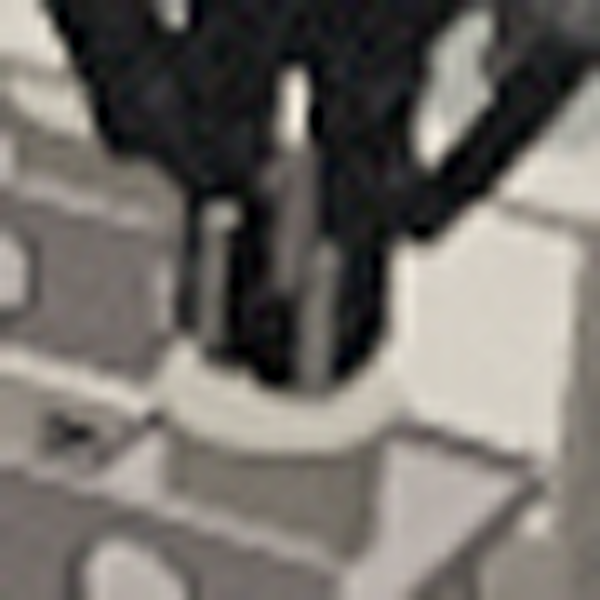

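Call:
step_arm(
  deltas="0 0 0.9 0 0 0 -1; 0 0 0.9 0 0 0 -0.55; 0 0 0.9 0 0 0 -0.4; 0 0 0.9 0 0 0 -0.2; 0 0 0.9 0 0 0 -0.2",
)

```text
t: 19.0
tool_pos: [0.4671, -0.1597, 0.093]
ee_rot: [-158.3, 90.0, 106.0]
force: [0.5, -0.8, -0.5]
width: 0.397
```

Call:
step_arm(
  deltas="0 0 3 0 0 0 -0.2; 0 0 10 0 0 0 -0.2; 0 0 30 0 0 0 -0.2; 0 0 70 0 0 0 -0.2; 0 0 110 0 0 0 -0.2",
)

```text
t: 19.5
tool_pos: [0.4664, -0.1594, 0.2045]
ee_rot: [-117.3, 89.9, 147.1]
force: [1.5, -0.3, -0.0]
width: 0.399
```

Call:
step_arm(
  deltas="0 45 20 0 0 0 -0.2; 0 90 20 0 0 0 -0.2; -10 135 20 0 0 0 -0.2; -20 180 20 0 0 0 -0.2; -20 180 20 0 0 0 -0.2",
)

```text
t: 20.0
tool_pos: [0.4462, 0.0278, 0.2247]
ee_rot: [156.0, 89.7, 61.0]
force: [0.6, -0.2, 0.0]
width: 0.399
```

```bash
python3 - <<'E'
from h import *
S,k=crop('scene',240,100,150,190,'e_s.png');crop('scene',308,140,56,50,'e_s2.png',S)
T,k=crop('top',150,170,250,120,'e_t.png');crop('top',340,215,50,44,'e_t2.png',T);np.save('T9.npy',T)
s,R=tool(); print(s['tool_pos'],s['force'],s['width'])
E
```

```text
[0.44690515 0.02130495 0.22371308] [-0.20870092 -0.47984326  0.37379739] 0.3957811345952152
```

View pics/e_s.png

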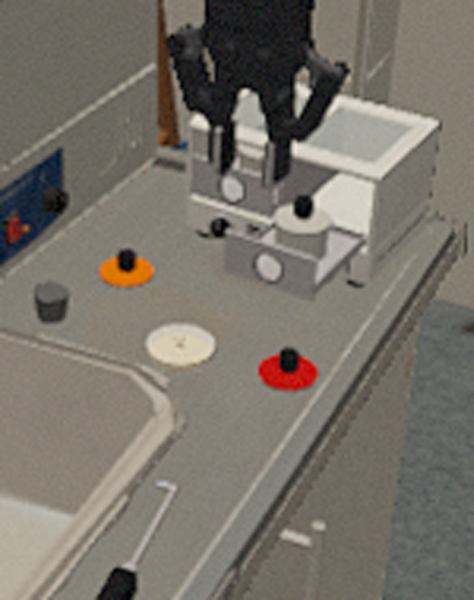

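View pics/e_s2.png

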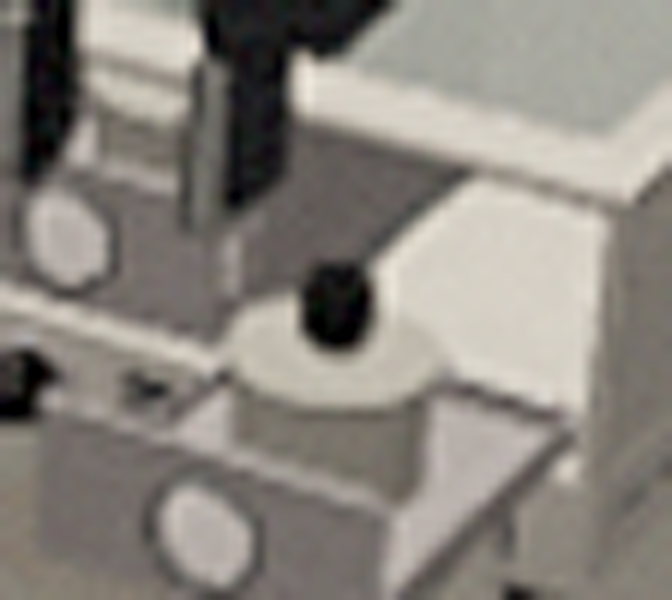

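View pics/e_t.png

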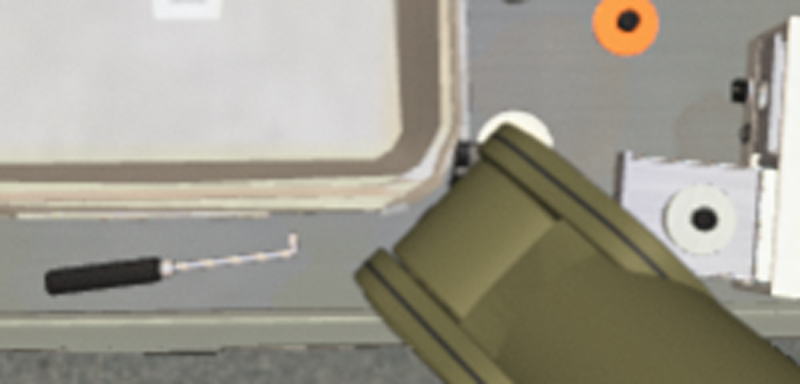

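View pics/e_t2.png

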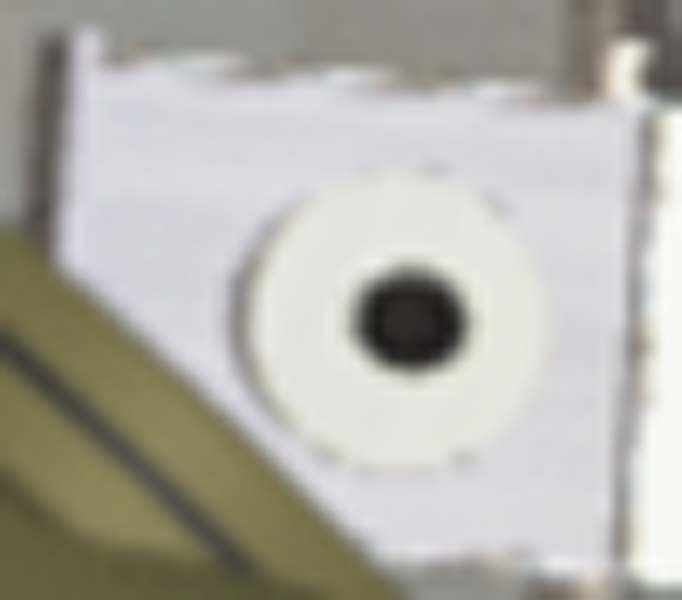

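The lid sits level with no gap. Its disc centre is at top crop (398,322), against the bare rim's (398,325). The tray is fully out, the hook lies flat and the other tray is shut. I'll let the arm settle and hand in.

Call:
step_arm(
  deltas="0 0 0 0 0 0 -0.2; 0 0 0 0 0 0 -0.2; 0 0 0 0 0 0 -0.2; 0 0 0 0 0 0 -0.2",
)

```text
t: 20.5
tool_pos: [0.4472, 0.0194, 0.223]
ee_rot: [-45.1, 90.0, -140.9]
force: [-0.5, -0.1, -0.3]
width: 0.403
```

```bash
python3 -c "
from bench import arm
print(arm.close_job())"
```

```text
the job is handed in; nothing more can be done
None
```

The job is done and handed in at about 20.5 s of the 64 s; `close_job` reports no verdict.

- **Tray:** The uncovered dish was on the -y (near) tray. I hooked that tray through its finger hole and drew it out until the stop showed as about 8 N on the wrist. The other tray still looked shut in the last pictures.
- **Hook:** I backed it out of the hole with no measurable side force and laid it flat on the front strip, where the last pictures show it let go and clear of the cabinet.
- **Lid:** I lowered the aluminium lid onto the dish and stopped at about 9 N of contact, with the tool at 93.0 mm against an expected 93.6 mm. In the last pictures it looks level, with no visible gap. Its disc centre lies about 0.2 px (under 1 mm) from the rim centre measured earlier.
- **Bystanders:** The petri dish and stopper look unmoved. The bottle was outside my last crops, but nothing went near it.

**Disagreements:** The two cameras differed by about 3 mm in y, for the lid and the dish alike, so I worked with the distance between them. With the lid held over the dish, the scene view showed it about 1 mm off, and I corrected that before lowering it.

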